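# Plug the air pipe into the manifold

### The arm

A 6-joint arm with a two-finger parallel gripper is mounted at the origin on the work surface. World frame = base frame: x ahead of the robot, y to its left, z up, the work surface at z = 0. Lengths are in mm, angles in degrees, forces in N, time in s.
With the tool pointing down it reaches from about 300 to 850 mm from the base axis. Payload 4.2 kg.
Tool frame: the origin (TCP) lies on the centre line of the jaws, within the pads' length; the fingertips stand 14 mm ahead of it and the grasp point (between the pads) lies 5 mm behind it; z points along the fingers, y is the line along which they close (so a half turn about z gives the same grasp; the last joint's range is limited). The gripper opens to 91 mm and grips with 3 to 60 N. Pads are 32 mm wide; open, the fingers measure 118 mm over their backs; the gripper's body (76 mm by 178 mm) begins 60 mm behind the grasp point.
Start: joints at [73.339, 18.312, 89.639, -0, 72.044, -1.146], TCP at [153.815, 554.06, 227.976] pointing down, gripper open.
Joint ranges: [-177.97, 177.97], [-48.28, 115.42], [12.27, 149.76], [-77.06, 257.06], [2.81, 150.46], [-146.56, 146.56]. Speed limits (degrees/s): [147.25, 147.25, 180, 180, 180, 180].

### API

Orientations are given as [roll, pitch, yaw] about the fixed x, y, z axes, in that order (R = Rz(yaw) Ry(pitch) Rx(roll)).
In Python, from workcell import env gives the robot as it stands.
- The arm moves only by the tool arm_command, never from a script. Its argument "motion" is a list of rows, each an object with "offset": the shift along the tool's x, y, z in m, a list of three; "spin": the turn about the tool's z in rad. In form: [{"offset": [tx, ty, tz], "spin": spin}, ...]. A call has 1 to 5 rows; each row shifts and turns the commanded pose from where the row before left it, along the tool's axes as they then stand; what a row does not reach is not made up. A row lasts 1/8 s, in which the tool goes at most 62.5 mm and 10.7 degrees, less where a joint would pass 70% of its speed; a pose out of reach is approached as far as the arm can. A call with a gripper value outside its range is refused whole. "jaw" is the finger opening in m, from 0 to 0.0912, set as the call begins (left out, the last holds). The fingers move at their own pace and stop on an object; "newtons" is the grip in N (left out, the last holds). Time passes only in rows, so rows that do not move let the fingers close. It gives the time, the measured TCP pose, the force, the opening and the grip force at its end, in the units of the state.
- env.state(): the state, without advancing time (a new reading comes with each control period).
- env.grab_frame(name): name is "scene" or "top" or "wrist"; returns (picture, depth): 420x560x3 uint8, blue, green, red; 420x560 float32, mm along the optical axis (not along the pixel's ray), 0 where there is no reading.
- env.camera_model(name): a dict with "fx", "fy", "cx", "cy" (pixels), "eye" and "rotation" of the camera in the world; the wrist camera has in their place "hand_eye" (4x4, takes a point from camera to tool coordinates, whose origin is the TCP and whose axes are the flange's). Camera axes: x right, y down, z forward; pixel columns grow to the right and rows downward; lengths in mm; the calibration is good to about 2 mm. A picture is of the moment at which its call begins: read the wrist's pose just before it. camera_model takes no time and is no camera call.
- env.job_done(): hands the job in; it is judged then, once.
Trained networks look in the newest picture that a camera, given by its name, has taken for a name from the list of things; names that differ only in an ending like _2 or _b are one class to them, and where a whole thing is asked for, a point or a joint stands for the part that bears it (a point fixed in the world has none). Each returns a list of dicts, best first, with "score" (0 to 1); they miss things now and then, are a little off and sometimes report something else, mostly with a low value. They report only what shows in the picture. A call takes as long as a camera call. They do not tell look-alikes from the thing itself.
- env.boxes_of(camera, target): "bbox" ([left, top, right, bottom] in pixels, round what is visible of it).
- env.pinpoint(camera, target): "location" ([column, row] in pixels: a listed point, or the origin of a listed thing).
The state is a dict: "time_s": time; "qpos": joint angles; "qvel": joint speeds; "effort": joint torques, N m; "ee_pos": TCP position; "ee_rot": TCP orientation; "force": force on the tool from outside, world axes, zero at the start; "torque": the same for the moment, N m; "gripper_width": finger opening in mm; "gripper_force": force on a finger pad.
Only numpy, scipy, OpenCV 4.12 (cv2) and the standard library are available. Lean on these libraries where they do the work, as an engineer would, in place of code of your own. Each camera call takes 0.05 s, during which the arm holds its last target. There are 200 camera calls.

### The job

Take the thicker of the two steel pipes out of the pipe rack and push it upright into the open push-fit port of the aluminium air manifold, past the grip of the seal, until it is fully home on the bottom of the port. Push gently: do not ram it. Let go of it, and leave the thin pipe in the rack, the flask, the tape roll and the mouse where they are.

Things in the scene. Friction and masses are not known exactly. Their poses are not given: they have to be found in the camera images.
- pipe_center (a point): centre of the thicker steel pipe, a straight rigid tube, 16 mm in diameter, 150 mm long, about 60 g, that starts upright in one of the two holes of the rack. The point is on its axis, half-way up (75 mm from each end); z runs along the pipe to its top. It stands with its foot 12 mm above the table and 112 mm of it out of the rack. It is stiff and not easily marked: it can be gripped firmly, for instance 35 mm below its top.
- pipe_foot (a point): the same pipe's lower end, on its axis. The lowest 7 mm taper from 16 mm down to 12 mm.
- thin_pipe_center (a point): centre (55 mm from each end) of the other pipe, 11 mm in diameter and 110 mm long, loose upright in the other hole of the rack (its top 122 mm above the table). Leave it there, standing.
- rack: grey plastic block, 60 mm (x) by 150 mm (y) by 50 mm high, fixed to the table; origin under its centre. Two round upright holes, 19 mm wide and 38 mm deep, at its y = +37.5 and -37.5 mm; which pipe stands in which differs.
- manifold: aluminium block, 70 mm (x) by 130 mm (y) by 65 mm high, fixed to the table; origin under its centre. It has round gauges 38 mm across on its x faces, a blanked port (15 mm high) on its top at y = -35 mm, and one open port with a black rim in its top at y = +30 mm.
- port_mouth (a point): centre of the mouth of the manifold's open port, level with the block's top (65 mm above the table); z points up out of it. The bore is 17 mm wide, the mouth flared to 22 mm over its top 2.5 mm; the black rim (23 to 31 mm across) stands 2 mm up. The pipe's foot is home somewhere between 33 and 49 mm below the mouth: the depth differs each time and is to be felt. Keep the push under 25 N; much more is ramming.
- seal (a point): middle of the port's seal, on the axis, 14 mm below the mouth: four sprung noses that squeeze the pipe. Forcing the pipe's taper between them (foot 14 to 22 mm deep) takes a peak of roughly 8 to 14 N, after which the pipe slides on against about 4 to 8 N while it moves; the seal holds it when let go.
- seat (a joint): how far the seat at the bottom of the port has been pressed by the pipe: 0 untouched, 0.005 m hard home (pipe bottomed). Pressing it takes about 3 N on top of the seal's drag; it stays where it is pushed; hard home, the force rises steeply: 18 N or more of push then means home.
- flask_center (a point): centre of a black drinking flask, 64 mm in diameter, 172 mm tall, standing on the table. Leave alone.
- tape_center (a point): centre of a roll of black tape lying flat, 84 mm across, 22 mm high. Leave alone.
- mouse_center (a point): centre of a black computer mouse, 100 by 60 by 30 mm. Leave alone.
Things that resemble listed ones, but are neither listed nor needed, are in the scene too. Of the things that look like the manifold, the middle-sized one is meant.

How it is judged:
By the outcome, as a careful person would: the job done as asked, in the order asked, and still so for the second after the job is handed in, with the robot touching nothing.
It also fails if it takes over 54 s, if anything falls off the work surface, if the arm or the gripper's body presses on something with over 40 N, if the wrist force passes 120 N, or if a joint passes its speed limit or range.

## Working session

There is one attempt and no reset: what is moved stays moved. The work goes in short steps, Python scripts to look and compute and a tool call to move; the robot and the scene stay as the last step left them, time stands still between calls to the robot, and variables do not carry over. Pictures are saved under pics/ and viewed, at most 10 in all, crops included, and the job is handed in when it is done.

Besides the shell and the picture viewer there is one more tool, called after "Emit:" as name(argument=value, ...), one argument or row to a line, values as JSON. arm_command: Moves the arm, as the interface text tells. Its arguments: {"type":"object","properties":{"motion":{"type":"array"},"jaw":{"type":"number"},"newtons":{"type":"number"}},"required":["motion"]}

```bash
mkdir -p pics; cat > h.py <<'E'
import numpy as np, cv2
from scipy.spatial.transform import Rotation as R
from workcell import env
def cam(n):
    m=env.camera_model(n)
    if 'hand_eye' in m:
        s=env.state(); T=np.eye(4); T[:3,:3]=R.from_euler('xyz',s['ee_rot'],degrees=True).as_matrix(); T[:3,3]=s['ee_pos']
        T=T@np.array(m['hand_eye']); return m,T[:3,:3],T[:3,3]
    return m,np.array(m['rotation']).reshape(3,3),np.array(m['eye'])
def ray(c,px):
    m,Rw,e=c; return Rw@np.array([(px[0]-m['cx'])/m['fx'],(px[1]-m['cy'])/m['fy'],1]),e
def at_z(c,px,z):
    d,e=ray(c,px); return e+d*(z-e[2])/d[2]
def at_d(c,px,dep):
    d,e=ray(c,px); return e+d*dep
E
python3 - <<'E'
from h import *
print(env.state())
for n in ['scene','top']:
    p,d=env.grab_frame(n); cv2.imwrite(f'pics/{n}0.png',p); np.save(n+'0.npy',d); c=cam(n)
    print(n,c[2],c[1][:,2])
    for t in ['pipe_center','thin_pipe_center','rack','manifold','port_mouth','flask_center']:
        for r in env.pinpoint(n,t)[:4]:
            q=r['location']; v=d[int(np.clip(q[1],0,419)),int(np.clip(q[0],0,559))]; print(t,round(r['score'],2),np.round(q),np.round(at_d(c,q,v)))
E
```

```text
{'time_s': 0.0, 'qpos': array([ 7.33367353e+01,  1.83512462e+01,  8.97071006e+01, -7.06012913e-04,
        7.20457541e+01, -1.14656687e+00]), 'qvel': array([ 0.02320323, -0.03897033,  0.06648368,  0.0274614 ,  0.04518142,
       -0.00761293]), 'effort': array([-4.85406108e-04, -4.12454259e+01, -2.31976211e+01,  7.28030805e-02,
        4.57289396e-02, -1.44468158e-04]), 'ee_pos': array([153.68970845, 553.56231926, 227.11953592]), 'ee_rot': array([-1.79895907e+02, -1.41195996e-03,  1.64483519e+02]), 'force': array([-0.47428757, -0.10158547, -0.41911795]), 'torque': array([ 0.02298453,  0.01123549, -0.00714403]), 'gripper_force': 0.0, 'gripper_width': 91.27181272168359}Traceback (most recent call last):
  File "<stdin>", line 4, in <module>
  File "h.py", line 9, in cam
    return m,np.array(m['rotation']).reshape(3,3),np.array(m['eye'])
             ~~~~~~~~~~~~~~~~~~~~~~~~~~~~~~~^^^^^
ValueError: cannot reshape array of size 3 into shape (3,3)
```

```bash
sed -i "s/np.array(m\['rotation'\]).reshape(3,3)/R.from_euler('xyz',m['rotation'],degrees=True).as_matrix()/" h.py
python3 - <<'E'
from h import *
for n in ['scene','top']:
    print(env.camera_model(n))
    p,d=env.grab_frame(n); cv2.imwrite(f'pics/{n}0.png',p); np.save(n+'0.npy',d); c=cam(n)
    print(n,c[2],c[1][:,2])
    for t in ['pipe_center','thin_pipe_center','rack','manifold','port_mouth','flask_center']:
        for r in env.pinpoint(n,t)[:4]:
            q=r['location']; v=d[int(np.clip(q[1],0,419)),int(np.clip(q[0],0,559))]; print(t,round(r['score'],2),np.round(q),np.round(at_d(c,q,v)))
E
```

```text
{'fx': 456.1691623211359, 'fy': 456.1691623211359, 'cx': 282.28932312926554, 'cy': 208.94934857309107, 'eye': array([1191.89420874,  -89.70970476,  676.87113868]), 'rotation': array([-1.32761050e+02, -1.20576438e-01,  8.12816224e+01])}
scene [1191.89420874  -89.70970476  676.87113868] [-0.72549166  0.11269949 -0.67894084]
pipe_center 0.74 [381. 189.] [540. 209.  92.]
pipe_center 0.7 [190. 215.] [ 527. -169.   64.]
thin_pipe_center 0.56 [342. 199.] [531. 135.  68.]
manifold 0.94 [250. 258.] [633. -64.  40.]
manifold 0.77 [176. 234.] [ 538. -201.   27.]
manifold 0.56 [178. 177.] [ 363. -199.   31.]
port_mouth 0.89 [187. 207.] [ 504. -175.   64.]
port_mouth 0.66 [259. 246.] [617. -43.  49.]
port_mouth 0.66 [186. 144.] [ 307. -174.   82.]
flask_center 0.83 [271. 305.] [805. -46. 129.]
flask_center 0.7 [177. 233.] [ 537. -198.   28.]
{'fx': 492.4606522422934, 'fy': 492.4606522422934, 'cx': 272.72216650246736, 'cy': 210.34433442616054, 'eye': array([ 443.59559304,   10.97550759, 1056.23419981]), 'rotation': array([-173.32296489,    0.24005239,  -90.978132  ])}
top [ 443.59559304   10.97550759 1056.23419981] [ 0.11632675  0.0021758  -0.99320862]
pipe_center 0.74 [174. 225.] [528. 202. 122.]
thin_pipe_center 0.57 [214. 226.] [530. 132.  70.]
rack 0.92 [199. 228.] [528. 165.  48.]
rack 0.2 [374. 242.] [ 492. -191.   63.]
manifold 0.94 [384. 332.] [ 320. -194.   96.]
manifold 0.93 [374. 239.] [ 499. -190.   63.]
manifold 0.69 [306. 191.] [601. -57.  47.]
port_mouth 0.89 [375. 335.] [ 311. -182.   75.]
port_mouth 0.75 [297. 184.] [619. -40.  30.]
port_mouth 0.59 [367. 234.] [ 509. -179.   52.]
flask_center 0.86 [296. 102.] [754. -35. 160.]
flask_center 0.22 [198. 228.] [527. 167.  52.]
```

View pics/scene0.png

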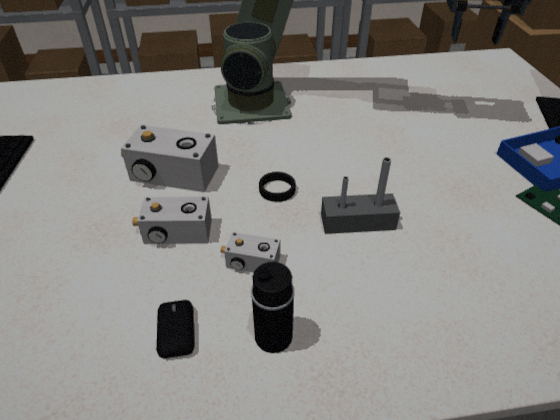

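View pics/top0.png

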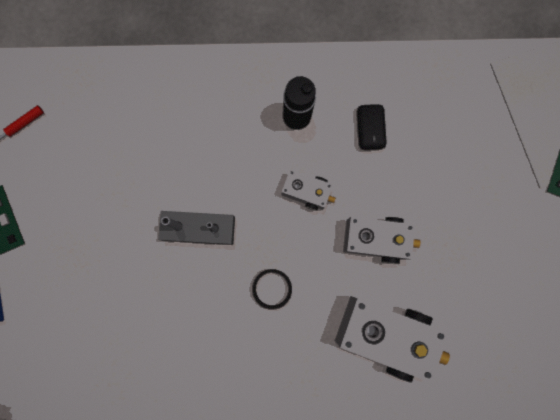

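```bash
python3 - <<'E'
from h import *
c=cam('top');s=cam('scene')
print('pipe top',at_z(c,(165.5,220),162),at_z(s,(386.5,160),162))
print('thin top',at_z(c,(210,224),122),at_z(s,(345,179),122))
print('port',at_z(c,(366.5,236),67),at_z(s,(189,208),67),'big',at_z(c,(374,332),95),'small',at_z(c,(297,184),47))
p=cv2.imread('pics/top0.png');q=cv2.imread('pics/scene0.png')
a=cv2.resize(p[195:260,335:435],(400,260),interpolation=3);b=cv2.resize(p[195:260,145:245],(400,260),interpolation=3)
e=cv2.resize(q[190:255,120:220],(400,260),interpolation=3);f=cv2.resize(q[150:235,310:410],(400,260),interpolation=3)
cv2.imwrite('pics/crop.png',np.vstack([np.hstack([a,b]),np.hstack([e,f])]))
print(env.camera_model('wrist'))
E
```

```text
pipe top [534.02142071 208.97008311 162.        ] [536.88229759 210.26605688 162.        ]
thin top [528.9270305  132.93038261 122.        ] [532.92191366 134.93184826 122.        ]
port [ 504.27181796 -174.3092473    67.        ] [ 510.0056148  -169.99382279   67.        ] big [ 319.06395822 -176.17903819   95.        ] small [615.96924013 -38.14585736  47.        ]
{'fx': 360.9859411298473, 'fy': 360.9859411298473, 'cx': 288.1715048945085, 'cy': 206.12450668630015, 'hand_eye': array([[ 7.42456643e-04, -9.61058121e-01, -2.76345321e-01,
         7.83134277e+01],
       [ 9.99999074e-01,  3.98423322e-04,  1.30108223e-03,
        -1.17766346e+00],
       [-1.14031322e-03, -2.76346031e-01,  9.61057527e-01,
        -1.57187018e+02],
       [ 0.00000000e+00,  0.00000000e+00,  0.00000000e+00,
         1.00000000e+00]])}
```

View pics/crop.png

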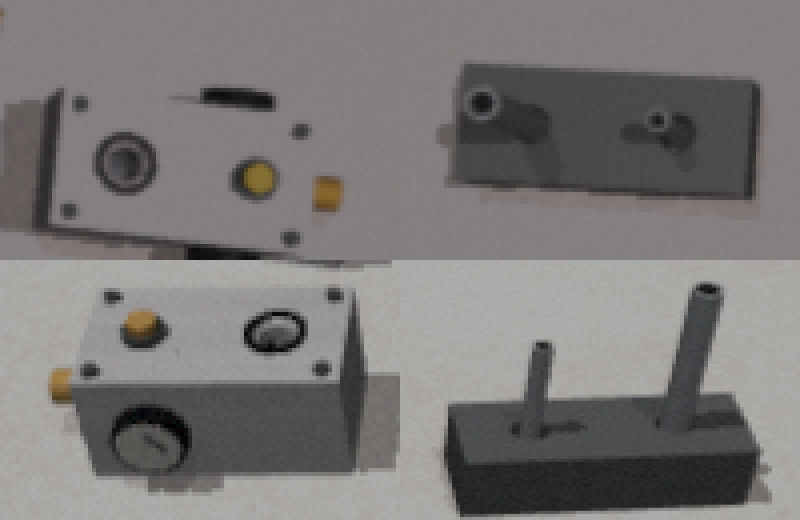

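Look-alikes in the top view: three manifolds, small (306,190), middle (380,238) and large (393,340), and two pipes, thick and tall (166,220) and thin (210,225). I choose the middle manifold, with its port at (366,236), and the thick pipe at (166,221). The crop confirms both.

Emit:
arm_command(
  motion=[
    {"offset": [-0.046, -0.023, 0], "spin": 0},
    {"offset": [-0.046, -0.023, 0], "spin": 0},
    {"offset": [-0.046, -0.023, 0], "spin": 0},
    {"offset": [-0.046, -0.023, 0], "spin": 0},
    {"offset": [-0.046, -0.023, 0], "spin": 0},
  ],
  jaw=0.07,
)

```text
time_s: 1.38
ee_pos: [345.8, 380.6, 228.2]
ee_rot: [180.0, 0.0, 164.5]
force: [0.4, -0.9, -0.5]
gripper_width: 70.2
gripper_force: 0.0
```

Emit:
arm_command(
  motion=[
    {"offset": [-0.046, -0.023, 0], "spin": 0},
    {"offset": [-0.046, -0.023, 0], "spin": 0},
    {"offset": [-0.046, -0.023, 0], "spin": 0},
    {"offset": [-0.046, -0.023, 0], "spin": 0},
    {"offset": [-0.046, -0.023, 0], "spin": 0},
  ],
)

```text
time_s: 2.0
ee_pos: [536.7, 208.2, 228.1]
ee_rot: [180.0, 0.0, 164.5]
force: [1.1, 0.1, -0.3]
gripper_width: 70.2
gripper_force: 0.0
```

Emit:
arm_command(
  motion=[
    {"offset": [0, 0, 0], "spin": 0.17},
    {"offset": [0, 0, 0], "spin": 0.17},
    {"offset": [0, 0, 0], "spin": 0.17},
    {"offset": [0, 0, 0], "spin": 0.17},
    {"offset": [0, 0, 0], "spin": 0.17},
  ],
)

```text
time_s: 2.62
ee_pos: [535.5, 209.4, 228.0]
ee_rot: [180.0, -0.0, 115.5]
force: [-0.2, -0.7, 0.3]
gripper_width: 70.2
gripper_force: 0.0
```

Emit:
arm_command(
  motion=[
    {"offset": [0, 0, 0], "spin": 0.17},
    {"offset": [0, 0, 0], "spin": 0.17},
    {"offset": [0, 0, 0], "spin": 0.11},
    {"offset": [0, 0, 0], "spin": 0},
    {"offset": [0, 0, 0], "spin": 0},
  ],
)

```text
time_s: 3.25
ee_pos: [535.5, 209.4, 228.0]
ee_rot: [180.0, -0.0, 90.1]
force: [0.0, -0.0, 0.1]
gripper_width: 69.8
gripper_force: 0.0
```

```bash
python3 - <<'E'
from h import *
s=env.state(); print(s['ee_pos'],s['ee_rot'],s['time_s'])
c=cam('wrist');p,d=env.grab_frame('wrist'); cv2.imwrite('pics/w1.png',p)
for t in ['pipe_center','pipe_foot','thin_pipe_center']:
    for r in env.pinpoint('wrist',t)[:3]: print(t,r)
    for r in env.boxes_of('wrist',t)[:3]: print(t,r)
# points near pipe top by depth
v,u=np.nonzero(d>0); z=d[v,u]; m=c[0]
P=np.c_[(u-m['cx'])/m['fx']*z,(v-m['cy'])/m['fy']*z,z]@c[1].T+c[2]
for lo,hi in [(156,168),(140,150),(120,130),(100,110),(80,90),(60,70)]:
    k=(P[:,2]>lo)&(P[:,2]<hi)&(abs(P[:,1]-209)<30)&(abs(P[:,0]-535)<30); 
    if k.any(): print(lo,hi,k.sum(),np.median(P[k],0),P[k].min(0),P[k].max(0),np.median(u[k]),np.median(v[k]))
E
```

```text
[535.52602657 209.39059704 227.95858067] [ 1.79998060e+02 -4.28695986e-03  9.00895896e+01] 3.25
pipe_center {'location': [285.8, 194.7], 'score': 0.81}
pipe_center {'bbox': [274.9, 175.4, 298.7, 237.0], 'score': 0.74}
pipe_foot {'location': [282.7, 183.0], 'score': 0.61}
pipe_foot {'bbox': [271.3, 179.1, 299.6, 237.1], 'score': 0.95}
thin_pipe_center {'location': [280.3, 270.6], 'score': 0.56}
thin_pipe_center {'bbox': [275.2, 254.1, 284.2, 290.8], 'score': 0.68}
156 168 487 [533.75939681 210.40572619 162.52233565] [525.75911575 201.09061046 156.1260208 ] [541.02811937 217.40928862 164.32253716] 286.0 224.0
140 150 86 [533.69255442 216.15930871 145.34644226] [525.9006126  209.11024895 140.19841866] [541.37361001 217.334384   149.97444574] 286.0 209.0
120 130 70 [533.96570725 216.1811262  125.32933336] [525.95140248 210.27126686 120.17479495] [541.17954444 217.37058154 129.99381858] 286.5 201.0
100 110 54 [533.8913386  215.96645164 105.25683036] [526.19851522 208.66043433 100.04119999] [541.50183969 217.43328977 109.95713458] 286.5 195.0
80 90 47 [533.37383605 216.05404125  85.13543061] [525.73589276 210.09842677  80.31043086] [541.16448117 217.08864186  89.74340606] 286.0 189.0
60 70 38 [533.29212754 215.99489275  64.97427555] [525.98899689 209.26252707  60.13035069] [541.4935403  217.26253985  69.96820768] 286.0 184.0
```

View pics/w1.png

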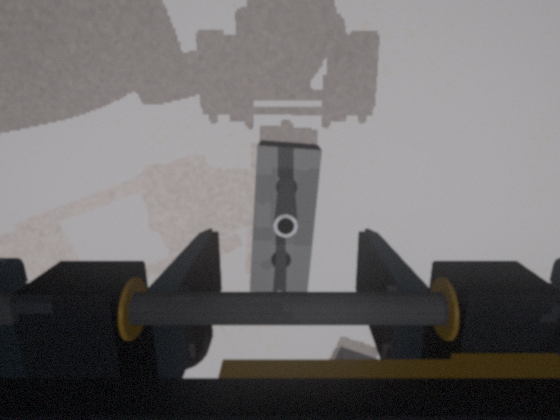

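The wrist view shows the thick pipe's top at (286,225) and the thin one at (280,260). By depth the thick pipe's axis is at (533.6, 209.3), upright, with its top at 162.

Emit:
arm_command(
  motion=[
    {"offset": [0, -0.002, 0.022], "spin": 0},
    {"offset": [0, 0, 0.03], "spin": 0},
    {"offset": [0, 0, 0.03], "spin": 0},
    {"offset": [0, 0, 0.024], "spin": 0},
    {"offset": [0, 0, 0], "spin": 0},
  ],
)

```text
time_s: 4.22
ee_pos: [532.3, 208.9, 120.3]
ee_rot: [-179.8, 0.1, 90.0]
force: [0.1, 0.2, 0.9]
gripper_width: 69.9
gripper_force: 0.0
```

Emit:
arm_command(
  motion=[
    {"offset": [0, 0, 0], "spin": 0},
    {"offset": [0, 0, 0], "spin": 0},
    {"offset": [0, 0, 0], "spin": 0},
    {"offset": [0, 0, 0], "spin": 0},
    {"offset": [0, 0, 0], "spin": 0},
  ],
  jaw=0.01,
  newtons=45,
)

```text
time_s: 4.85
ee_pos: [533.6, 209.4, 122.1]
ee_rot: [180.0, -0.0, 90.0]
force: [0.7, 0.7, 0.6]
gripper_width: 23.3
gripper_force: 0.0
```

Emit:
arm_command(
  motion=[
    {"offset": [0, 0, 0], "spin": 0},
    {"offset": [0, 0, 0], "spin": 0},
    {"offset": [0, 0, 0], "spin": 0},
  ],
)

```text
time_s: 5.22
ee_pos: [533.6, 209.4, 122.0]
ee_rot: [180.0, -0.0, 90.0]
force: [-0.4, -0.1, 0.5]
gripper_width: 15.3
gripper_force: 45.0
```

Emit:
arm_command(
  motion=[
    {"offset": [0, 0, -0.01], "spin": 0},
    {"offset": [0, 0, -0.02], "spin": 0},
    {"offset": [0, 0, -0.03], "spin": 0},
    {"offset": [0, 0, -0.03], "spin": 0},
    {"offset": [0, 0, -0.02], "spin": 0},
  ],
)

```text
time_s: 5.85
ee_pos: [533.9, 209.5, 234.1]
ee_rot: [179.9, -0.1, 90.0]
force: [0.2, -0.3, -0.4]
gripper_width: 15.6
gripper_force: 45.0
```

Emit:
arm_command(
  motion=[
    {"offset": [-0.02, 0, 0], "spin": 0},
    {"offset": [-0.04, -0.008, 0], "spin": 0},
    {"offset": [-0.045, -0.009, 0], "spin": 0},
    {"offset": [-0.045, -0.009, 0], "spin": 0},
    {"offset": [-0.045, -0.009, 0], "spin": 0},
  ],
)

```text
time_s: 6.48
ee_pos: [496.9, 11.9, 230.8]
ee_rot: [-179.9, 0.0, 90.0]
force: [-0.1, 0.1, -0.5]
gripper_width: 15.4
gripper_force: 45.0
```

Emit:
arm_command(
  motion=[
    {"offset": [-0.045, -0.009, 0], "spin": 0},
    {"offset": [-0.045, -0.009, 0], "spin": 0},
    {"offset": [-0.045, -0.009, 0], "spin": 0},
    {"offset": [-0.035, -0.005, 0], "spin": 0},
    {"offset": [-0.016, 0, 0], "spin": 0},
  ],
)

```text
time_s: 7.1
ee_pos: [464.9, -173.6, 231.0]
ee_rot: [-179.9, -0.0, 89.8]
force: [-0.5, 0.1, -1.6]
gripper_width: 15.4
gripper_force: 45.0
```

Emit:
arm_command(
  motion=[
    {"offset": [0, 0, 0], "spin": 0},
    {"offset": [0, 0, 0], "spin": 0},
    {"offset": [0, 0, 0], "spin": 0},
  ],
)

```text
time_s: 7.48
ee_pos: [466.6, -170.6, 231.8]
ee_rot: [-180.0, -0.0, 90.1]
force: [-0.1, 0.7, 0.0]
gripper_width: 15.3
gripper_force: 45.0
```

```bash
cat > look.py <<'E'
from h import *
import sys
s=env.state(); print(s['ee_pos'],s['ee_rot'],s['force'],s['time_s'])
c=cam('wrist');p,d=env.grab_frame('wrist'); cv2.imwrite(sys.argv[1],p); np.save('w.npy',d)
for t in ['port_mouth','pipe_foot','manifold']:
    for r in env.pinpoint('wrist',t)[:3]: print(t,r['score'],r['location'],at_z(c,r['location'],65))
v,u=np.nonzero(d>0); z=d[v,u]; m=c[0]
P=np.c_[(u-m['cx'])/m['fx']*z,(v-m['cy'])/m['fy']*z,z]@c[1].T+c[2]
t=s['ee_pos']
for o in [-30,-50,-70,-90,-100,-107,-112]:
    k=(abs(P[:,2]-t[2]-o)<4)&(abs(P[:,1]-t[1])<16)&(abs(P[:,0]-t[0])<16)
    if k.any(): print(o,k.sum(),np.median(P[k],0),P[k].min(0),P[k].max(0))
k=(P[:,2]>63)&(P[:,2]<70)&(P[:,0]>440)&(P[:,0]<560)&(P[:,1]<-100); print('top face',k.sum(),np.median(P[k,2]))
E
python3 look.py pics/w2.png
```

```text
[ 466.61832675 -170.57409904  231.84265507] [-1.79989528e+02 -2.65715185e-02  9.00904379e+01] [-0.13588438  0.72889978  0.04491645] 7.475
port_mouth 0.98 [330.2, 193.6] [ 505.19726471 -174.03952767   65.        ]
port_mouth 0.87 [117.5, 203.5] [ 307.40800225 -183.96244089   65.        ]
port_mouth 0.64 [463.1, 38.0] [610.222431   -41.74201424  65.        ]
manifold 0.74 [430.0, 66.5] [585.3572919  -63.80194483  65.        ]
manifold 0.68 [320.6, 205.8] [ 496.63798407 -185.78419323   65.        ]
manifold 0.67 [147.7, 214.1] [ 334.44856922 -194.23684588   65.        ]
-30 134 [ 466.1360309  -163.87401582  201.64087851] [ 458.81605993 -169.84977385  197.8558512 ] [ 474.08145878 -162.27197741  205.80951051]
-50 101 [ 466.73622329 -163.85939917  182.07870253] [ 458.77277476 -170.34999345  177.93118294] [ 474.20023127 -162.49399909  185.79795042]
-70 84 [ 466.79254485 -163.91564548  161.8776072 ] [ 458.75997667 -170.07657876  157.91565242] [ 474.17975055 -162.61348176  165.7001547 ]
-90 60 [ 466.49877764 -163.85222881  141.90354153] [ 458.92340074 -169.11355281  138.0104582 ] [ 474.07795563 -162.58228885  145.83852985]
-100 48 [ 466.14810172 -163.96128153  132.69893826] [ 458.70686438 -170.27025605  128.30482801] [ 474.28622096 -162.63899897  135.78705355]
-107 2 [ 466.14771465 -165.22073774  128.49024672] [ 460.9090129  -165.67101272  128.30482801] [ 471.38641639 -164.77046276  128.67566543]
top face 6083 65.54785290305995
```

View pics/w2.png

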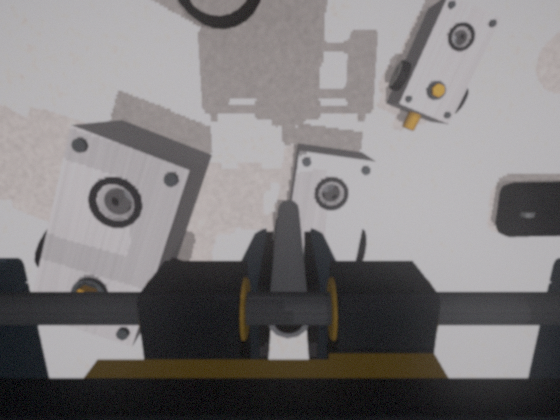

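The wrist view shows the middle manifold's port ring at (331,193). The held pipe is upright, with its foot near (288,205).

```bash
python3 - <<'E'
from h import *
p=cv2.imread('pics/w2.png'); g=cv2.cvtColor(p,6); c=cam('wrist')
x0,y0=308,170; w=cv2.resize(g[y0:218,x0:356],None,fx=8,fy=8,interpolation=2)
for th in (60,75,90):
    cs,_=cv2.findContours((w<th).astype('uint8'),cv2.RETR_CCOMP,cv2.CHAIN_APPROX_NONE)
    for k in cs:
        if len(k)>300:
            e=cv2.fitEllipse(k); q=((e[0][0]+.5)/8-.5+x0,(e[0][1]+.5)/8-.5+y0)
            print(th,len(k),np.round(q,2),np.round(np.array(e[1])/8,1),np.round(at_z(c,q,67),1))
E
```

```text
90 725 [330.79 193.16] [30.4 31.3] [ 505.6 -173.7   67. ]
90 616 [331.1  193.04] [25.8 27.6] [ 505.9 -173.6   67. ]
```

Emit:
arm_command(
  motion=[
    {"offset": [-0.001, 0.013, 0], "spin": 0},
    {"offset": [-0.001, 0.013, 0], "spin": 0},
    {"offset": [-0.001, 0.013, 0], "spin": 0},
    {"offset": [0, 0, 0.02], "spin": 0},
    {"offset": [0, 0, 0.018], "spin": 0},
  ],
)

```text
time_s: 8.3
ee_pos: [506.5, -174.7, 193.2]
ee_rot: [180.0, -0.0, 90.0]
force: [-0.0, -1.3, -0.1]
gripper_width: 15.3
gripper_force: 45.0
```

Emit:
arm_command(
  motion=[
    {"offset": [0, 0, 0.004], "spin": 0},
    {"offset": [0, 0, 0], "spin": 0},
    {"offset": [0, 0, 0], "spin": 0},
  ],
)

```text
time_s: 8.68
ee_pos: [506.2, -174.8, 190.7]
ee_rot: [179.9, 0.0, 90.0]
force: [-0.3, 0.1, -0.9]
gripper_width: 15.3
gripper_force: 45.0
```

```bash
python3 look.py pics/w3.png; python3 -c "
import cv2;p=cv2.imread('pics/w3.png');q=p[130:260,210:370];q=cv2.resize(q,None,fx=4,fy=4,interpolation=2);cv2.imwrite('pics/w3c.png',q)"
```

```text
[ 506.18014234 -174.80086638  190.72302604] [1.79910585e+02 2.47218918e-02 9.00019930e+01] [-0.32012392  0.12568668 -0.87057772] 8.675
port_mouth 0.73 [287.3, 200.4] [ 505.3833067  -173.93535161   65.        ]
port_mouth 0.63 [34.4, 214.3] [ 298.25416937 -185.75251074   65.        ]
port_mouth 0.6 [435.1, 21.5] [610.54366799 -42.09485619  65.        ]
pipe_foot 0.64 [289.5, 209.4] [ 507.18211989 -181.55158783   65.        ]
manifold 0.73 [283.7, 210.8] [ 502.43899119 -182.74649061   65.        ]
manifold 0.7 [401.6, 55.2] [588.63433584 -64.39564213  65.        ]
manifold 0.61 [91.4, 222.4] [ 343.83281774 -192.74450556   65.        ]
-30 138 [ 506.30357348 -168.09968583  160.73208149] [ 498.11165198 -174.05835306  156.75164954] [ 513.69669936 -166.83264117  164.71530764]
-50 103 [ 506.39224628 -167.97895286  141.09128305] [ 498.46115921 -174.15485073  136.84092879] [ 513.8038546  -166.74408214  144.67164275]
-70 79 [ 505.84685449 -168.12303256  120.79123048] [ 498.55643485 -174.10922792  116.90729189] [ 513.8395901  -166.91209869  124.70061206]
-90 62 [ 505.88345502 -168.04637208  100.26440603] [ 498.6311496  -173.88943653   96.75330822] [ 513.8632885  -166.95220603  104.71792555]
-100 46 [ 505.89742809 -168.40380367   91.12469587] [ 498.41663683 -174.51580855   87.98949596] [ 514.01234163 -167.00363568   94.2532529 ]
top face 5852 65.51148573972998
```

View pics/w3c.png

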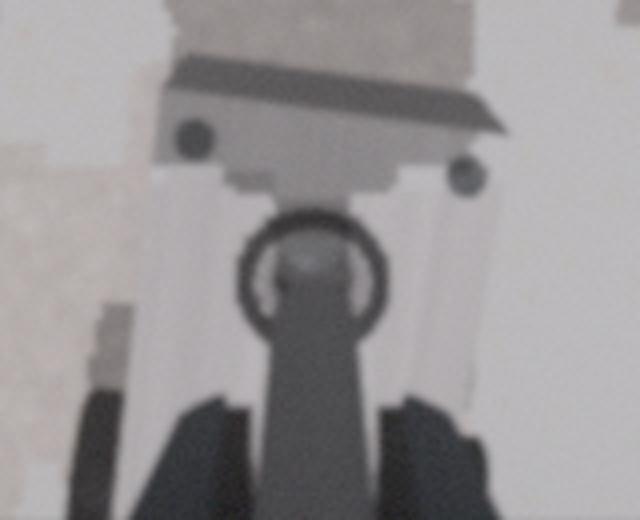

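The crop shows the foot centred over the ring, at about (288,200) in the full picture. The measured offset is about 1 mm in y, which I correct while descending.

Emit:
arm_command(
  motion=[
    {"offset": [0.001, 0, 0.005], "spin": 0},
    {"offset": [0, 0, 0.005], "spin": 0},
    {"offset": [0, 0, 0.004], "spin": 0},
    {"offset": [0, 0, 0.002], "spin": 0},
    {"offset": [0, 0, 0.002], "spin": 0},
  ],
)

```text
time_s: 9.5
ee_pos: [505.6, -173.6, 171.8]
ee_rot: [180.0, -0.0, 90.0]
force: [-0.3, 0.1, -1.3]
gripper_width: 15.8
gripper_force: 45.0
```

Emit:
arm_command(
  motion=[
    {"offset": [0, 0, 0.002], "spin": 0},
    {"offset": [0, 0, 0.002], "spin": 0},
    {"offset": [0, 0, 0.002], "spin": 0},
    {"offset": [0, 0, 0], "spin": 0},
  ],
)

```text
time_s: 10.0
ee_pos: [505.6, -173.6, 165.8]
ee_rot: [180.0, -0.0, 90.0]
force: [0.1, 0.4, -1.6]
gripper_width: 15.2
gripper_force: 45.0
```

Emit:
arm_command(
  motion=[
    {"offset": [0, 0, 0.002], "spin": 0},
    {"offset": [0, 0, 0.002], "spin": 0},
    {"offset": [0, 0, 0.002], "spin": 0},
  ],
)

```text
time_s: 10.38
ee_pos: [505.6, -173.7, 159.9]
ee_rot: [180.0, 0.0, 90.0]
force: [-0.1, 0.2, 0.8]
gripper_width: 15.3
gripper_force: 45.0
```

Emit:
arm_command(
  motion=[
    {"offset": [0, 0, 0.0015], "spin": 0},
    {"offset": [0, 0, 0.0015], "spin": 0},
  ],
)

```text
time_s: 10.62
ee_pos: [505.9, -173.8, 157.4]
ee_rot: [179.9, 0.0, 90.0]
force: [-0.7, 0.4, 4.5]
gripper_width: 16.1
gripper_force: 45.0
```

Emit:
arm_command(
  motion=[
    {"offset": [0, 0, 0.0015], "spin": 0},
    {"offset": [0, 0, 0.0015], "spin": 0},
  ],
)

```text
time_s: 10.88
ee_pos: [506.0, -173.8, 154.9]
ee_rot: [179.9, 0.0, 90.0]
force: [-0.0, -0.2, 4.6]
gripper_width: 15.4
gripper_force: 45.0
```

Emit:
arm_command(
  motion=[
    {"offset": [0, 0, 0.0015], "spin": 0},
    {"offset": [0, 0, 0.0015], "spin": 0},
  ],
)

```text
time_s: 11.12
ee_pos: [506.0, -173.8, 152.0]
ee_rot: [179.9, 0.0, 90.0]
force: [-0.2, 0.5, 7.5]
gripper_width: 15.6
gripper_force: 45.0
```

Emit:
arm_command(
  motion=[
    {"offset": [0, 0, 0.0015], "spin": 0},
    {"offset": [0, 0, 0.0015], "spin": 0},
  ],
)

```text
time_s: 11.38
ee_pos: [506.0, -173.8, 149.0]
ee_rot: [179.9, 0.0, 90.0]
force: [-1.2, 0.2, 7.9]
gripper_width: 15.2
gripper_force: 45.0
```

Emit:
arm_command(
  motion=[
    {"offset": [0, 0, 0.0015], "spin": 0},
    {"offset": [0, 0, 0.0015], "spin": 0},
  ],
)

```text
time_s: 11.62
ee_pos: [506.1, -173.8, 146.0]
ee_rot: [179.9, 0.0, 90.0]
force: [-1.1, -0.2, 7.5]
gripper_width: 15.4
gripper_force: 45.0
```

Emit:
arm_command(
  motion=[
    {"offset": [0, 0, 0.0015], "spin": 0},
    {"offset": [0, 0, 0.0015], "spin": 0},
  ],
)

```text
time_s: 11.88
ee_pos: [506.1, -173.8, 143.0]
ee_rot: [179.9, 0.0, 90.0]
force: [-0.1, -0.3, 7.2]
gripper_width: 15.4
gripper_force: 45.0
```

Emit:
arm_command(
  motion=[
    {"offset": [0, 0, 0.001], "spin": 0},
    {"offset": [0, 0, 0.001], "spin": 0},
  ],
)

```text
time_s: 12.12
ee_pos: [506.0, -173.8, 140.9]
ee_rot: [179.9, 0.0, 90.0]
force: [-1.0, 0.3, 6.3]
gripper_width: 14.9
gripper_force: 45.0
```

Emit:
arm_command(
  motion=[
    {"offset": [0, 0, 0.001], "spin": 0},
    {"offset": [0, 0, 0.001], "spin": 0},
  ],
)

```text
time_s: 12.38
ee_pos: [506.0, -173.8, 139.0]
ee_rot: [179.9, 0.0, 90.0]
force: [-1.2, 0.5, 7.5]
gripper_width: 15.5
gripper_force: 45.0
```

Emit:
arm_command(
  motion=[
    {"offset": [0, 0, 0.001], "spin": 0},
    {"offset": [0, 0, 0.001], "spin": 0},
  ],
)

```text
time_s: 12.62
ee_pos: [506.1, -173.8, 137.1]
ee_rot: [179.9, 0.0, 90.0]
force: [-1.0, -0.3, 8.6]
gripper_width: 15.3
gripper_force: 45.0
```

Emit:
arm_command(
  motion=[
    {"offset": [0, 0, 0.001], "spin": 0},
    {"offset": [0, 0, 0.001], "spin": 0},
  ],
)

```text
time_s: 12.88
ee_pos: [506.1, -173.9, 135.4]
ee_rot: [179.9, 0.0, 90.0]
force: [-1.3, 1.1, 9.2]
gripper_width: 15.4
gripper_force: 45.0
```

Emit:
arm_command(
  motion=[
    {"offset": [0, 0, 0.001], "spin": 0},
    {"offset": [0, 0, 0.0005], "spin": 0},
  ],
)

```text
time_s: 13.12
ee_pos: [506.1, -173.8, 133.9]
ee_rot: [179.9, 0.0, 90.0]
force: [-1.6, -0.6, 8.4]
gripper_width: 15.8
gripper_force: 45.0
```

Emit:
arm_command(
  motion=[
    {"offset": [0, 0, 0.001], "spin": 0},
    {"offset": [0, 0, 0.0005], "spin": 0},
  ],
)

```text
time_s: 13.38
ee_pos: [506.1, -173.8, 132.4]
ee_rot: [179.9, 0.0, 90.0]
force: [-0.7, -0.4, 8.5]
gripper_width: 15.1
gripper_force: 45.0
```

Emit:
arm_command(
  motion=[
    {"offset": [0, 0, 0.001], "spin": 0},
  ],
)

```text
time_s: 13.5
ee_pos: [506.2, -173.9, 131.8]
ee_rot: [179.9, 0.0, 90.0]
force: [-2.2, 0.0, 14.5]
gripper_width: 15.3
gripper_force: 45.0
```

Emit:
arm_command(
  motion=[
    {"offset": [0, 0, 0.0005], "spin": 0},
  ],
)

```text
time_s: 13.62
ee_pos: [506.2, -173.9, 131.7]
ee_rot: [179.9, 0.1, 90.0]
force: [-2.2, -0.2, 16.3]
gripper_width: 15.1
gripper_force: 45.0
```

Emit:
arm_command(
  motion=[
    {"offset": [0, 0, 0], "spin": 0},
  ],
)

```text
time_s: 13.75
ee_pos: [506.2, -173.9, 131.7]
ee_rot: [179.9, 0.1, 90.0]
force: [-1.8, 0.2, 13.9]
gripper_width: 15.1
gripper_force: 45.0
```

Emit:
arm_command(
  motion=[
    {"offset": [0, 0, 0.0005], "spin": 0},
  ],
)

```text
time_s: 13.88
ee_pos: [506.2, -173.9, 131.6]
ee_rot: [179.8, 0.1, 90.0]
force: [-2.6, 1.3, 18.9]
gripper_width: 15.0
gripper_force: 45.0
```

Emit:
arm_command(
  motion=[
    {"offset": [0, 0, 0.0005], "spin": 0},
  ],
)

```text
time_s: 14.0
ee_pos: [506.3, -173.9, 131.5]
ee_rot: [179.8, 0.1, 90.0]
force: [-3.1, 1.3, 19.8]
gripper_width: 15.2
gripper_force: 45.0
```

The force is 19.8 N and the pipe has stopped moving, so it is hard home. I take off the load, let go and rise.

Emit:
arm_command(
  motion=[
    {"offset": [0, 0, -0.001], "spin": 0},
    {"offset": [0, 0, 0], "spin": 0},
  ],
)

```text
time_s: 14.25
ee_pos: [506.2, -173.9, 131.6]
ee_rot: [179.9, 0.1, 90.0]
force: [-1.7, 0.1, 13.5]
gripper_width: 15.3
gripper_force: 45.0
```

Emit:
arm_command(
  motion=[
    {"offset": [0, 0, 0], "spin": 0},
    {"offset": [0, 0, 0], "spin": 0},
    {"offset": [0, 0, 0], "spin": 0},
    {"offset": [0, 0, 0], "spin": 0},
    {"offset": [0, 0, 0], "spin": 0},
  ],
  jaw=0.07,
)

```text
time_s: 14.88
ee_pos: [505.4, -173.6, 129.2]
ee_rot: [-180.0, -0.0, 90.0]
force: [-0.5, 0.3, 0.1]
gripper_width: 62.7
gripper_force: 0.0
```

Emit:
arm_command(
  motion=[
    {"offset": [0, 0, 0], "spin": 0},
    {"offset": [0, 0, -0.02], "spin": 0},
    {"offset": [0, 0, -0.04], "spin": 0},
    {"offset": [0, 0, -0.04], "spin": 0},
    {"offset": [0, 0, 0], "spin": 0},
  ],
)

```text
time_s: 15.5
ee_pos: [507.3, -174.3, 232.8]
ee_rot: [179.6, 0.1, 90.0]
force: [-0.8, 0.9, 0.1]
gripper_width: 70.0
gripper_force: 0.0
```

```bash
python3 - <<'E'
from h import *
s=env.state(); print(s['ee_pos'],s['time_s'])
c=cam('wrist');p,d=env.grab_frame('wrist'); cv2.imwrite('pics/w4.png',p)
v,u=np.nonzero(d>0); z=d[v,u]; m=c[0]
P=np.c_[(u-m['cx'])/m['fx']*z,(v-m['cy'])/m['fy']*z,z]@c[1].T+c[2]
k=(np.hypot(P[:,0]-506,P[:,1]+174)<12)&(P[:,2]>72)&(P[:,2]<190)
t=np.percentile(P[k,2],98);print('pipe top z',t,P[k,2].max())
for a in (80,110,140,t-2):
    j=k&(abs(P[:,2]-a)<4); print(a,np.median(P[j],0),P[j].max(0)-8)
q,_=env.grab_frame('scene'); cv2.imwrite('pics/s4.png',q)
E
```

```text
[ 507.3256687  -174.25604547  232.80585944] 15.5
pipe top z 174.14621994465622 175.23678099478823
80 [ 505.35728399 -167.16229772   79.71124891] [ 505.37272477 -174.05304844   75.75282104]
110 [ 505.76979246 -167.26694399  109.92938764] [ 505.39498752 -173.9581336   105.79881211]
140 [ 506.10800696 -167.0272365   140.20550322] [ 505.37010674 -173.93283614  135.93215387]
172.14621994465622 [ 505.39994432 -173.26227537  173.0194885 ] [ 505.13519953 -173.93889961  167.23678099]
```

View pics/s4.png

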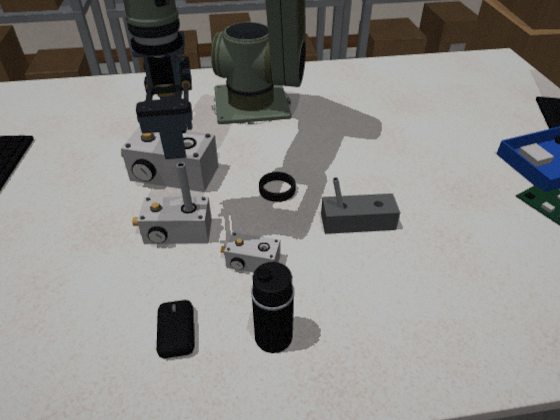

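The pipe stands upright in the middle manifold, at about (187,185). The thin pipe is still in the rack, but its tip now shows at (337,180), a little left of before. I'll look at both more closely.

```bash
python3 - <<'E'
from h import *
c=cam('wrist');_,d=env.grab_frame('wrist')
v,u=np.nonzero(d>0); z=d[v,u]; m=c[0]
P=np.c_[(u-m['cx'])/m['fx']*z,(v-m['cy'])/m['fy']*z,z]@c[1].T+c[2]
r=np.hypot(P[:,0]-505.4,P[:,1]+174); k=(r<7.2)&(P[:,2]>160)&(P[:,2]<190)
print(np.percentile(P[k,2],[5,25,50,75,95]),k.sum())
k=(P[:,2]>60)&(P[:,2]<70)&(P[:,0]>480)&(P[:,0]<530)&(P[:,1]<-140)&(P[:,1]>-165); print('face',np.median(P[k,2]))
q0=cv2.imread('pics/scene0.png');q=cv2.imread('pics/s4.png')
t,_=env.grab_frame('top'); t0=cv2.imread('pics/top0.png')
f=lambda a,x,y:cv2.resize(a[y:y+75,x:x+100],(400,300),interpolation=3)
cv2.imwrite('pics/cmp.png',np.vstack([np.hstack([f(q0,310,165),f(q,310,165)]),np.hstack([f(t0,150,190),f(t,150,190)])]))
E
```

```text
[171.98398986 172.72998347 173.15688852 173.58041208 174.1477263 ] 391
face 65.5860135090212
```

View pics/cmp.png

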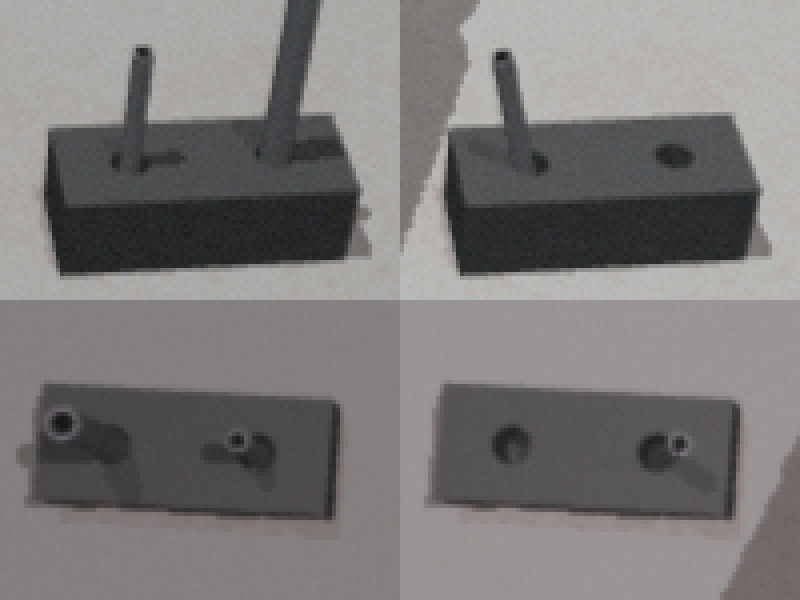

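Top view: the thin pipe now leans about 20 mm at its top towards −y, so the carried pipe must have brushed its tip. I'll straighten it by closing the flat pads on it. First I re-check the seating by gripping the thick pipe again and pressing, because the measured top is about 1 mm higher than expected.

Emit:
arm_command(
  motion=[
    {"offset": [0, 0, 0.03], "spin": 0},
    {"offset": [0, 0, 0.035], "spin": 0},
    {"offset": [0, 0, 0.02], "spin": 0},
    {"offset": [0, 0, 0.01], "spin": 0},
    {"offset": [0, 0, 0], "spin": 0},
  ],
)

```text
time_s: 16.32
ee_pos: [505.0, -173.4, 133.5]
ee_rot: [-179.9, -0.0, 90.0]
force: [-0.1, -0.4, 0.1]
gripper_width: 70.1
gripper_force: 0.0
```

Emit:
arm_command(
  motion=[
    {"offset": [0, 0, 0], "spin": 0},
    {"offset": [0, 0, 0], "spin": 0},
    {"offset": [0, 0, 0], "spin": 0},
    {"offset": [0, 0, 0], "spin": 0},
    {"offset": [0, 0, 0], "spin": 0},
  ],
  jaw=0.01,
  newtons=60,
)

```text
time_s: 16.95
ee_pos: [505.6, -173.6, 134.5]
ee_rot: [180.0, -0.0, 90.0]
force: [1.3, 0.4, 0.6]
gripper_width: 22.7
gripper_force: 0.0
```

Emit:
arm_command(
  motion=[
    {"offset": [0, 0, 0], "spin": 0},
    {"offset": [0, 0, 0], "spin": 0},
    {"offset": [0, 0, 0.0005], "spin": 0},
  ],
)

```text
time_s: 17.32
ee_pos: [505.9, -173.7, 134.3]
ee_rot: [180.0, 0.0, 90.0]
force: [0.1, 0.3, 3.5]
gripper_width: 15.3
gripper_force: 60.0
```

Emit:
arm_command(
  motion=[
    {"offset": [0, 0, 0.0005], "spin": 0},
    {"offset": [0, 0, 0.0005], "spin": 0},
  ],
)

```text
time_s: 17.58
ee_pos: [506.0, -173.7, 134.1]
ee_rot: [179.9, 0.0, 90.0]
force: [-0.5, 0.5, 8.5]
gripper_width: 15.4
gripper_force: 60.0
```

Emit:
arm_command(
  motion=[
    {"offset": [0, 0, 0.0005], "spin": 0},
    {"offset": [0, 0, 0.0005], "spin": 0},
  ],
)

```text
time_s: 17.82
ee_pos: [506.0, -173.8, 133.8]
ee_rot: [179.9, 0.0, 90.0]
force: [-2.1, 0.3, 12.9]
gripper_width: 15.4
gripper_force: 60.0
```

Emit:
arm_command(
  motion=[
    {"offset": [0, 0, 0.0005], "spin": 0},
    {"offset": [0, 0, 0], "spin": 0},
  ],
)

```text
time_s: 18.08
ee_pos: [506.1, -173.8, 133.7]
ee_rot: [179.9, 0.0, 90.0]
force: [-1.9, 0.7, 13.4]
gripper_width: 15.1
gripper_force: 60.0
```

Emit:
arm_command(
  motion=[
    {"offset": [0, 0, 0.0005], "spin": 0},
    {"offset": [0, 0, 0.0005], "spin": 0},
  ],
)

```text
time_s: 18.32
ee_pos: [506.1, -173.8, 133.5]
ee_rot: [179.9, 0.1, 90.0]
force: [-3.3, 1.6, 20.5]
gripper_width: 15.3
gripper_force: 60.0
```

Emit:
arm_command(
  motion=[
    {"offset": [0, 0, 0.0005], "spin": 0},
  ],
)

```text
time_s: 18.45
ee_pos: [506.2, -173.8, 133.3]
ee_rot: [179.8, 0.1, 90.0]
force: [-4.5, 1.1, 22.8]
gripper_width: 15.2
gripper_force: 60.0
```

It is home: 22.8 N with no free travel. Now I unload, release and rise, then find the thin pipe.

Emit:
arm_command(
  motion=[
    {"offset": [0, 0, -0.0015], "spin": 0},
    {"offset": [0, 0, -0.0015], "spin": 0},
  ],
)

```text
time_s: 18.7
ee_pos: [505.8, -173.7, 133.9]
ee_rot: [179.9, 0.0, 90.0]
force: [1.2, 0.5, 1.4]
gripper_width: 15.2
gripper_force: 60.0
```

Emit:
arm_command(
  motion=[
    {"offset": [0, 0, 0], "spin": 0},
    {"offset": [0, 0, 0], "spin": 0},
    {"offset": [0, 0, 0], "spin": 0},
    {"offset": [0, 0, 0], "spin": 0},
    {"offset": [0, 0, 0], "spin": 0},
  ],
  jaw=0.07,
)

```text
time_s: 19.32
ee_pos: [505.5, -173.6, 132.8]
ee_rot: [-180.0, -0.0, 90.0]
force: [-0.5, 0.4, 0.2]
gripper_width: 62.3
gripper_force: 0.0
```

Emit:
arm_command(
  motion=[
    {"offset": [0, 0, 0], "spin": 0},
    {"offset": [0, 0, -0.02], "spin": 0},
    {"offset": [0, 0, -0.04], "spin": 0},
    {"offset": [0, 0, -0.04], "spin": 0},
    {"offset": [0, 0, 0], "spin": 0},
  ],
)

```text
time_s: 19.95
ee_pos: [507.3, -174.2, 236.3]
ee_rot: [179.6, 0.1, 90.0]
force: [0.1, 0.2, 0.4]
gripper_width: 70.1
gripper_force: 0.0
```

```bash
python3 - <<'E'
from h import *
c=cam('top');s=cam('scene')
print(env.state()['ee_pos'])
print('thin top before',at_z(c,(209.3,224.8),122),at_z(s,(345.5,178),122))
print('thin top now',at_z(c,(219.8,226),121),at_z(s,(335.5,179.5),121))
print('thick hole',at_z(c,(177.6,226.1),50),at_z(s,(478.5/4-1+310-109.6+59.5,204),50))
print('thin hole',at_z(c,(214.2,228),50))
for n in('top','scene'):
    p,d=env.grab_frame(n);k=cam(n);v,u=np.nonzero(d>0);z=d[v,u];m=k[0]
    P=np.c_[(u-m['cx'])/m['fx']*z,(v-m['cy'])/m['fy']*z,z]@k[1].T+k[2]
    for a in (60,75,90,105,118):
        j=(abs(P[:,2]-a)<5)&(abs(P[:,0]-530)<30)&(abs(P[:,1]-125)<40)
        if j.any(): print(n,a,j.sum(),np.round(np.median(P[j],0),1))
    d0=np.load(n+'0.npy');v,u=np.nonzero(d0>0);z=d0[v,u];P=np.c_[(u-m['cx'])/m['fx']*z,(v-m['cy'])/m['fy']*z,z]@k[1].T+k[2]
    for a in (60,75,90,105,118):
        j=(abs(P[:,2]-a)<5)&(abs(P[:,0]-530)<30)&(abs(P[:,1]-125)<40)
        if j.any(): print(n,'before',a,j.sum(),np.round(np.median(P[j],0),1))
E
```

```text
[ 507.31342156 -174.24667683  236.3048538 ]
thin top before [527.42105675 134.26753021 122.        ] [530.08092959 136.65972151 122.        ]
thin top now [524.8666193  114.38478276 121.        ] [530.49003891 116.81088077 121.        ]
thick hole [532.33987227 208.82522167  50.        ] [536.72693267 211.62914138  50.        ]
thin hole [527.12423838 133.73580749  50.        ]
top 60 5 [525.  139.7  55.3]
top 75 5 [523.4 130.9  74.4]
top 90 4 [524.5 126.9  91.5]
top 105 4 [520.7 120.9 103.1]
top 118 23 [524.9 116.  120.5]
top before 60 10 [527.3 134.   57.4]
top before 75 2 [523.1 132.1  74.5]
top before 90 4 [524.7 131.   89.2]
top before 105 3 [524.3 130.8 106.7]
top before 118 16 [527.2 133.1 121.3]
scene 60 21 [531.3 131.   61. ]
scene 75 23 [530.5 127.4  75.6]
scene 90 22 [530.4 123.7  90.2]
scene 105 23 [529.7 120.3 104.3]
scene 118 33 [528.4 117.4 119.5]
scene before 60 20 [532.  135.1  59.8]
scene before 75 21 [531.8 135.   76.2]
scene before 90 18 [532.4 135.7  90.5]
scene before 105 23 [531.8 135.9 104.9]
scene before 118 35 [530.4 136.2 120.9]
```

Emit:
arm_command(
  motion=[
    {"offset": [0.02, 0.001, -0.02], "spin": 0},
    {"offset": [0.05, 0.004, 0], "spin": 0},
    {"offset": [0.05, 0.004, 0], "spin": 0},
    {"offset": [0.05, 0.004, 0], "spin": 0},
    {"offset": [0.05, 0.004, 0], "spin": 0},
  ],
  jaw=0.085,
  newtons=4,
)

```text
time_s: 20.68
ee_pos: [521.6, 47.9, 251.1]
ee_rot: [-179.8, 0.0, 90.0]
force: [0.5, -0.8, -0.3]
gripper_width: 84.8
gripper_force: 0.0
```

Emit:
arm_command(
  motion=[
    {"offset": [0.05, 0.004, 0], "spin": 0},
    {"offset": [0.038, 0.002, 0], "spin": 0},
    {"offset": [0, 0, 0], "spin": -0.157},
    {"offset": [0, 0, 0], "spin": -0.157},
    {"offset": [0, 0, 0], "spin": -0.157},
  ],
)

```text
time_s: 21.3
ee_pos: [527.6, 134.4, 250.9]
ee_rot: [-179.8, -0.1, 117.3]
force: [-0.8, -0.1, 1.1]
gripper_width: 85.0
gripper_force: 0.0
```

Emit:
arm_command(
  motion=[
    {"offset": [0, 0, 0], "spin": -0.157},
    {"offset": [0, 0, 0], "spin": -0.157},
    {"offset": [0, 0, 0], "spin": -0.157},
    {"offset": [0, 0, 0], "spin": -0.157},
    {"offset": [0, 0, 0], "spin": -0.157},
  ],
)

```text
time_s: 21.92
ee_pos: [527.6, 134.2, 250.9]
ee_rot: [-179.9, -0.2, 162.3]
force: [0.0, 0.0, 0.6]
gripper_width: 85.3
gripper_force: 0.0
```

Emit:
arm_command(
  motion=[
    {"offset": [0, 0, 0], "spin": -0.157},
    {"offset": [0, 0, 0], "spin": -0.157},
    {"offset": [0, 0, 0], "spin": 0},
    {"offset": [0, 0, 0], "spin": 0},
  ],
)

```text
time_s: 22.42
ee_pos: [528.1, 134.3, 252.0]
ee_rot: [-180.0, -0.1, 179.8]
force: [0.4, -0.5, 0.5]
gripper_width: 85.1
gripper_force: 0.0
```

```bash
python3 - <<'E'
from h import *
st=env.state();print(st['ee_pos'],st['ee_rot'],st['qpos'][5],st['time_s'])
p,d=env.grab_frame('wrist');k=cam('wrist');v,u=np.nonzero(d>0);z=d[v,u];m=k[0]
P=np.c_[(u-m['cx'])/m['fx']*z,(v-m['cy'])/m['fy']*z,z]@k[1].T+k[2]
for a in (60,75,90,105,118):
    j=(abs(P[:,2]-a)<5)&(abs(P[:,0]-530)<30)&(abs(P[:,1]-125)<40)
    if j.any(): print(a,j.sum(),np.round(np.median(P[j],0),1),P[j].min(0),P[j].max(0))
E
```

```text
[528.12311268 134.29772871 251.9985069 ] [-1.79982231e+02 -1.03529735e-01  1.79826940e+02] -76.77430306427006 22.425
60 32 [523.9 133.4  60. ] [521.96405878 126.58958843  55.35088051] [529.50505321 135.43555338  64.53582872]
75 35 [523.5 129.7  75.3] [521.54873324 123.9375491   70.61713949] [529.57075862 132.46950246  79.88115374]
90 41 [523.3 126.2  89.9] [521.13781192 119.95145203  85.0444063 ] [529.21847634 128.81833991  94.94216485]
105 47 [522.8 123.  104.9] [520.78511029 115.45615589 100.17714138] [528.7512125  125.49392176 109.91043554]
118 166 [525.1 116.1 121. ] [520.42159769 110.19721572 113.18973117] [531.09954675 122.43976052 122.99796812]
```

Emit:
arm_command(
  motion=[
    {"offset": [0, 0, 0.035], "spin": 0},
    {"offset": [0, 0, 0.045], "spin": 0},
    {"offset": [0, 0, 0.04], "spin": 0},
    {"offset": [0, 0, 0.03], "spin": 0},
    {"offset": [0, 0, 0.012], "spin": 0},
  ],
)

```text
time_s: 23.1
ee_pos: [527.5, 134.1, 89.2]
ee_rot: [-180.0, -0.2, 179.9]
force: [-0.1, 0.2, 0.6]
gripper_width: 84.8
gripper_force: 0.0
```

Emit:
arm_command(
  motion=[
    {"offset": [0, 0, 0], "spin": 0},
    {"offset": [0, 0, 0], "spin": 0},
    {"offset": [0, 0, 0], "spin": 0},
    {"offset": [0, 0, 0], "spin": 0},
  ],
  jaw=0.03,
)

```text
time_s: 23.6
ee_pos: [528.9, 134.5, 91.7]
ee_rot: [180.0, 0.1, 180.0]
force: [-0.1, -0.0, -0.2]
gripper_width: 48.0
gripper_force: 0.0
```

Emit:
arm_command(
  motion=[
    {"offset": [0, 0, 0], "spin": 0},
    {"offset": [0, 0, 0], "spin": 0},
    {"offset": [0, 0, 0], "spin": 0},
    {"offset": [0, 0, 0], "spin": 0},
  ],
  jaw=0.012,
)

```text
time_s: 24.1
ee_pos: [528.5, 134.4, 90.9]
ee_rot: [180.0, -0.0, 180.0]
force: [1.0, 0.8, 0.4]
gripper_width: 12.8
gripper_force: 0.3
```

Emit:
arm_command(
  motion=[
    {"offset": [0, 0, 0], "spin": 0},
    {"offset": [0, 0, 0], "spin": 0},
    {"offset": [0, 0, 0], "spin": 0},
  ],
  jaw=0.009,
)

```text
time_s: 24.48
ee_pos: [528.5, 134.4, 90.9]
ee_rot: [180.0, -0.0, 180.0]
force: [-0.0, 0.2, -0.3]
gripper_width: 10.8
gripper_force: 4.0
```

```bash
cat > thin.py <<'E'
from h import *
for n in('scene','wrist'):
    p,d=env.grab_frame(n);k=cam(n);v,u=np.nonzero(d>0);z=d[v,u];m=k[0];cv2.imwrite(f'pics/t_{n}.png',p)
    P=np.c_[(u-m['cx'])/m['fx']*z,(v-m['cy'])/m['fy']*z,z]@k[1].T+k[2]
    for a in (60,68,75,90,105,118):
        j=(abs(P[:,2]-a)<5)&(abs(P[:,0]-528)<13)&(abs(P[:,1]-128)<25)
        if j.any(): print(n,a,j.sum(),np.round(np.median(P[j],0),1),np.round(P[j].max(0),1))
E
python3 thin.py
```

```text
scene 60 16 [530.7 135.4  60.1] [531.6 140.   63.1]
scene 68 8 [530.9 137.5  67.9] [532.8 141.   72.3]
scene 75 15 [531.7 138.2  77.4] [539.4 142.7  80. ]
scene 90 30 [529.8 137.1  90.1] [540.3 142.3  94.6]
scene 105 30 [530.3 137.3 105. ] [538.4 142.4 109.8]
scene 118 39 [529.2 137.8 119.4] [540.5 142.1 122.7]
wrist 60 113 [521.8 134.   60.4] [526.2 139.2  64.9]
wrist 68 123 [521.4 134.   68. ] [525.3 139.   72.9]
wrist 75 139 [521.3 134.   75.4] [526.2 139.2  79.8]
wrist 90 225 [521.  133.9  88.8] [526.3 139.3  95. ]
wrist 105 289 [520.6 133.5 104.2] [525.4 139.2 110. ]
wrist 118 343 [520.2 133.5 117.7] [540.7 139.2 123. ]
```

Emit:
arm_command(
  motion=[
    {"offset": [-0.001, 0, 0], "spin": 0},
    {"offset": [-0.001, 0, 0], "spin": 0},
    {"offset": [0, 0, 0], "spin": 0},
  ],
)

```text
time_s: 24.95
ee_pos: [530.6, 134.4, 90.9]
ee_rot: [180.0, 0.0, 179.9]
force: [-0.9, 0.6, 0.1]
gripper_width: 10.7
gripper_force: 4.0
```

Emit:
arm_command(
  motion=[
    {"offset": [0, 0, 0], "spin": 0},
    {"offset": [0, 0, 0], "spin": 0},
    {"offset": [0, 0, 0], "spin": 0},
    {"offset": [0, 0, 0], "spin": 0},
  ],
  jaw=0.0125,
)

```text
time_s: 25.45
ee_pos: [530.6, 134.4, 91.0]
ee_rot: [180.0, 0.0, 180.0]
force: [-0.1, 0.2, 0.1]
gripper_width: 12.4
gripper_force: 0.0
```

Emit:
arm_command(
  motion=[
    {"offset": [0, 0, 0], "spin": 0},
    {"offset": [0, 0, 0], "spin": 0},
    {"offset": [0, 0, 0], "spin": 0},
    {"offset": [0, 0, 0], "spin": 0},
  ],
  jaw=0.018,
)

```text
time_s: 25.95
ee_pos: [530.5, 134.4, 91.0]
ee_rot: [180.0, 0.0, 180.0]
force: [-0.9, -1.1, 0.4]
gripper_width: 18.0
gripper_force: 0.0
```

```bash
python3 thin.py
```

```text
scene 60 18 [534.3 134.7  59.8] [537.5 140.9  64.8]
scene 68 17 [535.4 135.5  68.2] [537.6 140.4  72.7]
scene 75 19 [535.9 137.   76.1] [539.9 145.8  79.3]
scene 90 42 [534.5 136.1  89.4] [540.7 146.3  94.8]
scene 105 47 [534.1 136.2 104.6] [540.3 146.6 109.4]
scene 118 60 [532.2 136.5 118.5] [540.8 146.1 122.8]
wrist 60 122 [525.2 133.8  60.2] [529.7 139.1  65. ]
wrist 68 134 [525.  134.   68.3] [529. 139.  73.]
wrist 75 158 [525.2 134.   75.3] [540.7 139.2  80. ]
wrist 90 307 [525.4 133.5  90.5] [540.3 142.9  95. ]
wrist 105 360 [525.  133.5 104.6] [532.  142.9 110. ]
wrist 118 215 [524.6 133.4 116.4] [540.9 142.8 122.9]
```

It stands upright again, within about 2 mm of where it began. I open wide and rise clear.

Emit:
arm_command(
  motion=[
    {"offset": [0, 0, 0], "spin": 0},
    {"offset": [0, 0, 0], "spin": 0},
    {"offset": [0, 0, 0], "spin": 0},
    {"offset": [0, 0, 0], "spin": 0},
    {"offset": [0, 0, 0], "spin": 0},
  ],
  jaw=0.07,
)

```text
time_s: 26.68
ee_pos: [530.5, 134.4, 90.9]
ee_rot: [180.0, 0.0, 180.0]
force: [-1.1, -0.7, -0.0]
gripper_width: 65.3
gripper_force: 0.0
```

Emit:
arm_command(
  motion=[
    {"offset": [0, 0, -0.02], "spin": 0},
    {"offset": [0, 0, -0.03], "spin": 0},
    {"offset": [0, 0, -0.04], "spin": 0},
    {"offset": [0, 0, -0.04], "spin": 0},
    {"offset": [0, 0, -0.02], "spin": 0},
  ],
)

```text
time_s: 27.3
ee_pos: [531.3, 134.6, 243.5]
ee_rot: [179.9, 0.2, 180.0]
force: [0.3, -1.0, -0.8]
gripper_width: 70.0
gripper_force: 0.0
```

Emit:
arm_command(
  motion=[
    {"offset": [0, 0, 0], "spin": 0},
    {"offset": [0, 0, 0], "spin": 0},
    {"offset": [0, 0, 0], "spin": 0},
    {"offset": [0, 0, 0], "spin": 0},
  ],
)

```text
time_s: 27.8
ee_pos: [530.2, 134.3, 240.0]
ee_rot: [-180.0, -0.1, 180.0]
force: [-0.5, -0.6, 0.1]
gripper_width: 70.2
gripper_force: 0.0
```

```bash
python3 thin.py
```

```text
scene 60 21 [533.6 135.3  59.6] [537.4 141.3  63.9]
scene 68 20 [534.  134.8  68.5] [537.3 140.   72.8]
scene 75 21 [534.2 134.8  75.2] [536.2 139.4  79.1]
scene 90 25 [533.9 135.4  89.9] [535.7 140.6  94.9]
scene 105 20 [533.8 135.  106.2] [536.5 141.3 109.8]
scene 118 28 [533.  135.  119.8] [536.2 141.5 122.9]
wrist 60 24 [524.8 134.4  60.1] [527.8 139.3  64.6]
wrist 68 24 [524.9 133.9  67.9] [529.4 139.1  72.6]
wrist 75 27 [524.6 133.5  75.3] [529.2 139.   79.9]
wrist 90 28 [524.6 134.3  89.7] [528.8 139.6  94.7]
wrist 105 33 [524.3 134.3 104.8] [527.3 139.3 109.9]
wrist 118 103 [526.3 134.2 122. ] [534.2 139.1 122.9]
```

View pics/t_scene.png

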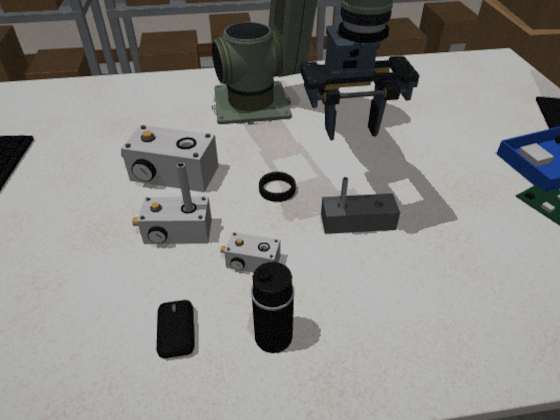

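The picture shows the thick pipe upright in the middle manifold at (187,185). The thin pipe stands upright in the rack at (343,193). The flask, tape and mouse are where they were, and the robot is clear.

```bash
python3 -c "
from workcell import env; print(env.job_done())"
```

```text
the job is handed in; nothing more can be done
None
```

The thick pipe is fully home in the middle manifold's port (felt at about 20 N, re-checked at 22.8 N) and released, but on the way it brushed the thin pipe, which tipped over in its hole; I stood it upright again within about 2 mm of where it began, and the flask, tape and mouse were not touched.

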